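# Bring the canister round and find which way its cap opens

## Robot

A 6-joint arm with a two-finger parallel gripper is mounted at the origin on the work surface. World frame = base frame: x ahead of the robot, y to its left, z up, the work surface at z = 0. Lengths are in m, angles in degrees, forces in N, time in s.
With the tool pointing down it reaches from about 0.4 to 0.825 m from the base axis. Payload 7 kg.
Tool frame: the origin (TCP) lies midway between the tips of the shut fingers; the grasp point (between the pads) lies 19 mm behind it; z points along the fingers, y is the line along which they close (so a half turn about z gives the same grasp; the last joint's range is limited). The gripper opens to 88 mm and grips with 3 to 60 N. Pads are 19 mm wide; open, the fingers measure 130 mm over their backs; the gripper's body (78 mm by 193 mm) begins 47 mm behind the grasp point.
Start: joints at [87.439, 20.546, 0.682, 0, -70.136, -16.507], TCP at [0.221, 0.638, 0.227] pointing down, gripper open.
Joint ranges: [-176.03, 176.03], [-82.01, 121.73], [-58.28, 71.71], [-173.87, 95.51], [-174.79, -0.11], [-173.66, 173.66]. Speed limits (degrees/s): [136.94, 136.94, 172.46, 180, 180, 180].

## Interface

Orientations are given as [roll, pitch, yaw] about the fixed x, y, z axes, in that order (R = Rz(yaw) Ry(pitch) Rx(roll)).
In Python, from plant import telemetry, viewer, workorder gives the robot as it stands. The module is installed in compiled form; this text tells all that it offers.
- The arm moves only by the tool carry_out, never from a script. Its argument "rows" is a list of rows, each a list of 6 numbers: the shift along the tool's x, y, z in m, then the turn, a rotation vector about the tool's x, y, z in rad. In form: [[tx, ty, tz, ax, ay, az], ...]. A call has 1 to 8 rows; each row is the pose to reach, as a shift and turn from the pose commanded when the call began, along the tool's axes at that moment; what a row does not reach only later rows make up. A row lasts 1/8 s, in which the tool goes at most 62.5 mm and 10.7 degrees, less where a joint would pass 70% of its speed; a pose out of reach is approached as far as the arm can. A call with a gripper value outside its range is refused whole. "grip" is the gripper's target within -1 to 1 (fully open at 1, half-way at 0, shut at -1), set as the call begins (left out, the last holds). The fingers move at their own pace and stop on an object; the grip force is fixed at half the most. Time passes only in rows, so rows that repeat a pose let the fingers close. It gives the time, the measured TCP pose, the force, the opening and the grip force at its end, in the units of the state.
- telemetry.get_obs(): the state, without advancing time (a new reading comes with each control period).
- viewer.snapshot(name): name is "scene" or "top" or "wrist"; returns the picture (400x640x3 uint8, red, green, blue); there is no depth.
- viewer.camera_info(name): a dict with "intrinsics" (3x3 intrinsics, pixels), "k1" (the pictures are not rectified: a ray, as slopes to the right and down, at radius r is drawn at 1 + k1 r^2 times it, then the intrinsics apply), "extrinsics" (4x4, takes a point from camera to world coordinates); the wrist camera has in their place "tool_from_camera" (4x4, takes a point from camera to tool coordinates, whose origin is the TCP and whose axes are the flange's). Camera axes: x right, y down, z forward; pixel columns grow to the right and rows downward; lengths in m; the calibration is good to about 2 mm. A picture is of the moment at which its call begins: read the wrist's pose just before it. camera_info takes no time and is no camera call.
- workorder.close_job(): hands the job in; it is judged then, once.
The state is a dict: "clock": time; "joint_pos": joint angles; "qvel": joint speeds; "tau": joint torques, N m; "tool_pos": TCP position; "orientation": TCP orientation; "force": force on the tool from outside, world axes, zero at the start; "moment": the same for the moment, N m; "opening": finger opening in m; "gripper_force": force on a finger pad.
Only numpy, scipy, OpenCV 4.12 (cv2) and the standard library are available. Lean on these libraries where they do the work, as an engineer would, in place of code of your own. Each camera call takes 0.05 s, during which the arm holds its last target. There are 200 camera calls.

## Task

Turn the rotary stand by its red post, anticlockwise seen from above, a third of a turn into its second detent, so that the canister comes out from under the clear guard. Then take off the canister's blue quarter-turn cap: its thread may be left- or right-handed, so find by trying which way it loosens, and lift it off. Finish while still holding the cap in the gripper, upright and still, about 9 cm above where it sat and over the canister, with the stand still in its second detent and the rolling pin, tart tins and sugar jar undisturbed.

Things in the scene. Friction and masses are not known exactly. Their poses are not given: they have to be found in the camera images.
- stand: fixed foot of the rotary stand: dark round foot of radius 105 mm with a square tail under the guard; origin on the worktop, on the vertical axis of the turntable; its +x axis points towards the clear guard. It does not move.
- guard (a point): centre of the upper face of the clear guard, a fixed level transparent board 140 mm (stand's x) by 130 mm (y), 5 mm thick, 201 mm above the worktop, over the part of the stand from 65 to 205 mm beyond its axis; two posts under its far edge. At the start it covers the cap, so no gripper can come down on it
- turntable (a joint): turntable angle about its vertical axis, rad, anticlockwise from above positive. Starts in the first detent at 0; second detent at 2.094 (120 degrees); end stops -0.25 and 2.35. A detent weight draws it to the nearer detent (0.7 N m at most, 6 N at the post) and it stays there when let go. Canister, red post and some low tins (to 31 mm above the plate) are fixed on it
- plate_center (a point): centre of the upper face of the round wooden turntable plate (radius 150 mm), on its axis, 42 mm above the worktop; turns with it: its +x axis points from the axis to the canister
- post_top (a point): centre of the top of the upright round red post used to turn the stand: diameter 16 mm, 55 mm high above the plate, 125 mm from the turntable axis, 130 degrees anticlockwise of the canister; it does not spin by itself, but a round post can turn between the fingers
- neck (a point): centre of the flat shoulder of the white canister (radius 36 mm at the top, 42 mm below), on which the cap's rim sits; 117 mm above the worktop, 85 mm from the turntable axis. A steel neck rises 25 mm above it inside the cap. Turns with the turntable; point z is up
- cap: loose round blue cap, 56 mm across, 34 mm high, about 70 g; origin at the centre of its lower rim, z up. A bayonet thread holds it down with 2 mm of play. Turned the right way by 70 to 115 degrees it lifts straight off; the wrong way it stops hard after about 10 degrees and lightly gripping fingers slip. Which way is right changes from start to start and cannot be seen
- cap_top (a point): centre of the cap's top face, 34 mm above its rim; a yellow mark runs from here along the cap's +x. Closed at the start, with +x along the plate's +x
- rolling_pin: bystander: wooden rolling pin 420 mm long, along its y, lying 66 mm high on two small rests; origin under its middle on the worktop
- tart_tins: bystander: stack of fluted tart tins, 92 mm wide, 38 mm high; origin at the bottom centre
- sugar_jar: bystander: amber glass jar with brass lid, 76 mm wide, 120 mm high; origin at the bottom centre

How it is judged (in metres and radians):
On the way, in this order (a step that is already met when the one before it is completed fails the run):
1. the turntable is in its second detent (within 0.1 rad) with the cap still on (value of joint turntable between 1.994 and 2.194 rad and z of cap in the frame of neck below 0.006 m), for 0.3 s.
2. the cap is lifted off the neck in the fingers (z of cap in the frame of neck above 0.03 m and contact force between cap and the fingers above 1 N), for 0.1 s.
At the end, for the whole second after the job is handed in: Turntable within 0.1 rad of 2.094; cap held in the fingers, at rest, upright within 20 degrees, its rim over 55 mm above the canister shoulder and within 150 mm of it sideways, touching no part of the stand; rolling pin, tart tins and sugar jar within 20 mm of where they stood (value of joint turntable between 1.994 and 2.194 rad and z of cap in the frame of neck above 0.055 m and horizontal distance between cap and neck below 0.15 m and angle between cap's own z axis and vertical below 0.35 rad and contact force between cap and the fingers above 1 N and contact force between cap and stand below 0.3 N and linear speed of cap below 0.03 m/s and distance of each of rolling_pin, tart_tins, sugar_jar from where it was at the start of the episode below 0.02 m); the arm keeps its last pose, push and grip.
It fails at once if a bystander is pushed more than 40 mm away or knocked over (distance of any of rolling_pin, tart_tins, sugar_jar from where it was at the start of the episode above 0.04 m).
It also fails if it takes over 58 s, if anything falls off the work surface, if the arm or the gripper's body presses on something with over 40 N, if the wrist force passes 120 N, or if a joint passes its speed limit or range.

## Working session

There is one attempt and no reset: what is moved stays moved. The work goes in short steps, Python scripts to look and compute and a tool call to move; the robot and the scene stay as the last step left them, time stands still between calls to the robot, and variables do not carry over. Pictures are saved under pics/ and viewed, at most 10 in all, crops included, and the job is handed in when it is done.

Besides the shell and the picture viewer there is one more tool, called after ">>>" by a JSON object that holds its "op" and its "data", one argument or row to a line. carry_out: Moves the arm, as the interface text tells. Its arguments: {"type":"object","properties":{"rows":{"type":"array"},"grip":{"type":"number"}},"required":["rows"]}

```bash
mkdir -p pics
python3 - <<'E'
from plant import telemetry, viewer
import cv2
print(telemetry.get_obs())
for n in("scene","top"):
    im=viewer.snapshot(n);cv2.imwrite(f"pics/{n}0.png",im[:,:,::-1]);print(n,viewer.camera_info(n))
print(viewer.camera_info("wrist"))
E
```

```text
{'clock': 0.0, 'joint_pos': array([ 8.74398046e+01,  2.05919900e+01,  6.30839275e-01, -2.01922233e-02,
       -7.01364642e+01, -1.65071314e+01]), 'qvel': array([ 0.06832896, -0.02016659, -0.06945565,  0.04766915,  0.12389721,
        0.01002532]), 'tau': array([-1.99060883e-04, -5.82723570e+01,  2.93056583e+01,  6.99726149e+00,
        7.02795209e-03, -1.59281194e-04]), 'tool_pos': array([0.22036949, 0.63746359, 0.22559392]), 'orientation': array([ 1.79901015e+02, -9.53915864e-03, -1.90741956e+01]), 'force': array([-0.26436004,  0.24863892,  0.60664744]), 'moment': array([ 0.0167464 , -0.01978555,  0.05248792]), 'gripper_force': 0.0, 'opening': 0.08747159919323358}
scene {'intrinsics': array([[397.95516581,   0.        , 316.50282879],
       [  0.        , 397.95516581, 202.57726122],
       [  0.        ,   0.        ,   1.        ]]), 'k1': -0.07883223093600705, 'extrinsics': array([[ 0.99926357,  0.02203362, -0.031414  ,  0.64669266],
       [ 0.03622305, -0.81175129,  0.58287883, -0.70541723],
       [-0.01265742, -0.58358749, -0.81195162,  1.0904203 ],
       [ 0.        ,  0. 
[... 359 characters left out ...]
4, -0.00980315],
       [ 0.00293622, -0.09186887, -0.99576678,  1.42434192],
       [ 0.        ,  0.        ,  0.        ,  1.        ]])}
{'intrinsics': array([[303.92369879,   0.        , 319.22855188],
       [  0.        , 303.92369879, 200.98354594],
       [  0.        ,   0.        ,   1.        ]]), 'k1': -0.02314178732292994, 'tool_from_camera': array([[ 7.99773600e-04, -9.59040772e-01, -2.83266936e-01,
         7.64519780e-02],
       [ 9.99999278e-01,  5.13078512e-04,  1.08628919e-03,
         6.99692549e-04],
       [-8.96457444e-04, -2.83267601e-01,  9.59040491e-01,
        -1.57764988e-01],
       [ 0.00000000e+00,  0.00000000e+00,  0.00000000e+00,
         1.00000000e+00]])}
```

View pics/scene0.png

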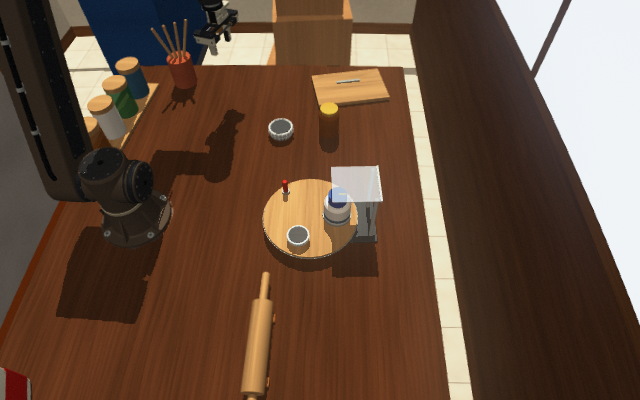

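View pics/top0.png

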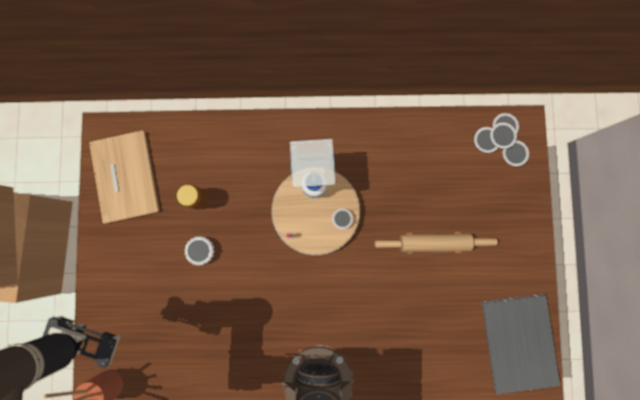

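The scene shows the plate around (310,218), post top at (285,182), cap at (337,197) under the guard. In the top view the plate is at (316,211), post at (291,235), cap at (314,184), jar at (188,196), tins at (200,250), and the pin at y px 242 to the right.

```bash
cat > h.py <<'E'
import numpy as np, cv2
from plant import telemetry, viewer
from scipy.spatial.transform import Rotation as Ro
def cam(n):
    c=viewer.camera_info(n)
    if n=="wrist":
        o=telemetry.get_obs();T=np.eye(4);T[:3,:3]=Ro.from_euler("xyz",o["orientation"],degrees=True).as_matrix();T[:3,3]=o["tool_pos"];E=T@c["tool_from_camera"]
    else:E=c["extrinsics"]
    return c["intrinsics"],c["k1"],E
def pix2z(c,uv,z):
    K,k,E=c;d=(np.atleast_2d(uv)-K[:2,2])/K[0,0];s=d.copy()
    for _ in range(20): s=d/(1+k*(s**2).sum(1,keepdims=True))
    r=np.c_[s,np.ones(len(s))]@E[:3,:3].T
    return E[:3,3]+r*((z-E[2,3])/r[:,2])[:,None]
def proj(c,p):
    K,k,E=c;q=(np.atleast_2d(p)-E[:3,3])@E[:3,:3];s=q[:,:2]/q[:,2:];s=s*(1+k*(s**2).sum(1,keepdims=True));return s*K[0,0]+K[:2,2]
def red(im):
    h=cv2.cvtColor(im,cv2.COLOR_RGB2HSV);return ((h[...,0]<6)|(h[...,0]>173))&(h[...,1]>170)&(h[...,2]>90)
def blue(im):
    h=cv2.cvtColor(im,cv2.COLOR_RGB2HSV);return (h[...,0]>100)&(h[...,0]<130)&(h[...,1]>90)
E
python3 - <<'E'
from h import *
for n,b in(("top",(265,150,370,265)),("scene",(255,150,400,265))):
    im=viewer.snapshot(n);c=cam(n);x0,y0,x1,y1=b;s=im[y0:y1,x0:x1]
    for nm,m,z in(("red",red(s),.09),("blue",blue(s),.151)):
        v,u=np.nonzero(m);print(n,nm,len(u),u.min()+x0,u.max()+x0,v.min()+y0,v.max()+y0, pix2z(c,[[u.mean()+x0,v.mean()+y0]],z))
    h=cv2.cvtColor(s,cv2.COLOR_RGB2HSV);m=((h[...,2]>140)&(h[...,0]<25)&(h[...,1]>70)).astype(np.uint8)
    cs=max(cv2.findContours(m,cv2.RETR_EXTERNAL,cv2.CHAIN_APPROX_NONE)[0],key=cv2.contourArea)[:,0]+[x0,y0]
    P=pix2z(c,cs.astype(float),.042)[:,:2]
    from scipy.optimize import least_squares
    f=least_squares(lambda q:np.hypot(*(P-q[:2]).T)-.15,P.mean(0),loss="soft_l1",f_scale=.002)
    print(n,"centre",f.x,"med res",np.median(abs(f.fun)))
    cv2.imwrite(f"pics/{n}_crop.png",cv2.resize(s[...,::-1],None,fx=5,fy=5,interpolation=cv2.INTER_CUBIC))
t=cam("top")
print("jar",pix2z(t,[188,196],.12),"tins",pix2z(t,[200,250],.038),"pin",pix2z(t,[[376,244],[497,242]],.05))
E
```

```text
top red 2 288 289 235 235 [[0.50106792 0.08736056 0.09      ]]
top blue 32 309 319 186 189 [[ 0.64954165 -0.0009233   0.151     ]]
top centre [ 5.81902621e-01 -1.03052200e-04] med res 0.00224715749990706
scene red 52 282 287 179 191 [[0.50361047 0.07820448 0.09      ]]
scene blue 25 329 331 190 199 [[6.49540713e-01 4.10833971e-05 1.51000000e-01]]
scene centre [0.58801422 0.00085879] med res 0.006065151276611613
jar [[0.63308781 0.41251229 0.12      ]] tins [[0.45558462 0.39545166 0.038     ]] pin [[ 0.46607302 -0.207327    0.05      ]
 [ 0.46533559 -0.62245963  0.05      ]]
```

View pics/top_crop.png

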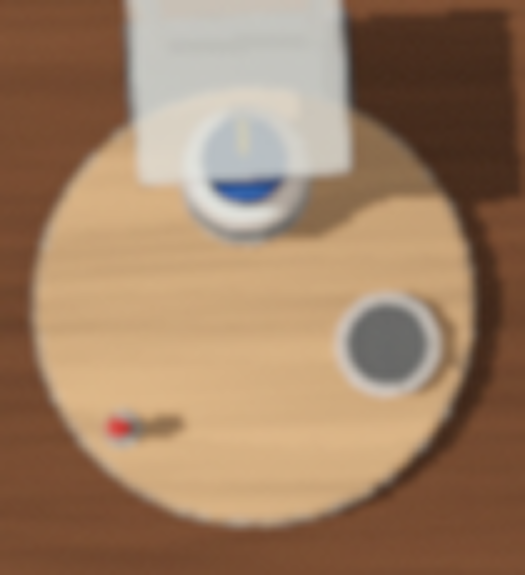

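The top crop shows plate edges at columns 32/475 and rows 90/525, the cap centre near (245,158), and the post top near (120,427).

Run:
```python
from h import *
t=cam("top");s=cam("scene")
o=np.array([265,150])
C=pix2z(t,[[253/5+265,307/5+150]],.042)[0];cap=pix2z(t,[[245/5+265,158/5+150]],.151)[0];p=pix2z(t,[[120/5+265,427/5+150]],.097)[0]
print(C,cap,p)
for q in(cap,p): d=(q-C)[:2];print(np.hypot(*d),np.degrees(np.arctan2(d[1],d[0])))
print("scene post",pix2z(s,[[285,181]],.097),pix2z(s,[[286,193]],.042))
print("guard corners",pix2z(t,[[128/5+265,183/5+150],[352/5+265,173/5+150]],.201))
```

```text
[ 0.58146044 -0.00339476  0.042     ] [ 6.68981544e-01 -3.32690532e-04  1.51000000e-01] [0.49960881 0.08521802 0.097     ]
0.08757465503795038 2.003771054672524
0.12063131607870979 132.72865770372954
scene post [[0.50420908 0.09011937 0.097     ]] [[0.50385271 0.0834632  0.042     ]]
guard corners [[ 0.64721506  0.07134179  0.201     ]
 [ 0.65111785 -0.06626806  0.201     ]]
```

```bash
cat >> h.py <<'E'
def rows(cmd,targets):
    """cmd & targets: x,y,z,yaw(deg), tool down"""
    R=Ro.from_euler("xyz",[180,0,cmd[3]],degrees=True)
    for t in targets:
        d=R.inv().apply(np.subtract(t[:3],cmd[:3]));print([round(float(v),4) for v in d]+[0,0,round(-np.radians(t[3]-cmd[3]),3)])
def st():
    o=telemetry.get_obs();print({k:np.round(o[k],3).tolist() for k in("clock","tool_pos","orientation","force","moment","opening","gripper_force","joint_pos")})
E
python3 - <<'E'
from h import *
a=np.array([.221,.638,.227,-19.07]);b=np.array([.47,.09,.25,-48])
n=12
T=[a+(b-a)*i/n for i in range(1,n+1)]
rows(a,T[:6]);print();rows(T[5],T[6:]);print(T[5])
E
```

```text
[0.0345, 0.0364, -0.0019, 0, 0, np.float64(0.042)]
[0.0691, 0.0728, -0.0038, 0, 0, np.float64(0.084)]
[0.1036, 0.1091, -0.0057, 0, 0, np.float64(0.126)]
[0.1381, 0.1455, -0.0077, 0, 0, np.float64(0.168)]
[0.1727, 0.1819, -0.0096, 0, 0, np.float64(0.21)]
[0.2072, 0.2183, -0.0115, 0, 0, np.float64(0.252)]

[0.0425, 0.0266, -0.0019, 0, 0, np.float64(0.042)]
[0.085, 0.0532, -0.0038, 0, 0, np.float64(0.084)]
[0.1276, 0.0798, -0.0057, 0, 0, np.float64(0.126)]
[0.1701, 0.1064, -0.0077, 0, 0, np.float64(0.168)]
[0.2126, 0.133, -0.0096, 0, 0, np.float64(0.21)]
[0.2551, 0.1596, -0.0115, 0, 0, np.float64(0.252)]
[  0.3455   0.364    0.2385 -33.535 ]
```

>>> {"op": "carry_out", "data": {
  "rows": [
    [0.0345,0.0364,-0.0019,0,0,0.042],
    [0.0691,0.0728,-0.0038,0,0,0.084],
    [0.1036,0.1091,-0.0057,0,0,0.126],
    [0.1381,0.1455,-0.0077,0,0,0.168],
    [0.1727,0.1819,-0.0096,0,0,0.21],
    [0.2072,0.2183,-0.0115,0,0,0.252]
  ],
  "grip": 1
}}

```text
clock: 0.95
tool_pos: [0.3454, 0.3623, 0.2382]
orientation: [-180.0, 0.0, -33.6]
force: [0.1, 0.5, 0.2]
opening: 0.0875
gripper_force: 0.0
```

>>> {"op": "carry_out", "data": {
  "rows": [
    [0.0425,0.0266,-0.0019,0,0,0.042],
    [0.085,0.0532,-0.0038,0,0,0.084],
    [0.1276,0.0798,-0.0057,0,0,0.126],
    [0.1701,0.1064,-0.0077,0,0,0.168],
    [0.2126,0.133,-0.0096,0,0,0.21],
    [0.2551,0.1596,-0.0115,0,0,0.252],
    [0.2551,0.1596,-0.0115,0,0,0.252],
    [0.2551,0.1596,-0.0115,0,0,0.252]
  ]
}}

```text
clock: 1.95
tool_pos: [0.4695, 0.0899, 0.2494]
orientation: [180.0, 0.0, -48.0]
force: [-0.4, 0.9, 0.4]
opening: 0.0873
gripper_force: 0.0
```

Run:
```python
from h import *
st();c=cam("wrist");im=viewer.snapshot("wrist");cv2.imwrite("pics/w1.png",im[...,::-1])
m=red(im);v,u=np.nonzero(m);print(len(u),u.min(),u.max(),v.min(),v.max())
print("expect",proj(c,[[.502,.088,.097],[.502,.088,.042]]))
```

```text
{'clock': 1.95, 'tool_pos': [0.47, 0.09, 0.249], 'orientation': [179.994, 0.012, -47.996], 'force': [-0.434, 0.871, 0.42], 'moment': [0.083, 0.035, -0.017], 'opening': 0.087, 'gripper_force': 0.0, 'joint_pos': [34.48, 0.743, -21.146, -0.012, -68.119, 7.529]}
78 292 303 162 173
expect [[296.01017414 165.7373021 ]
 [299.2899481  157.89625636]]
```

View pics/w1.png

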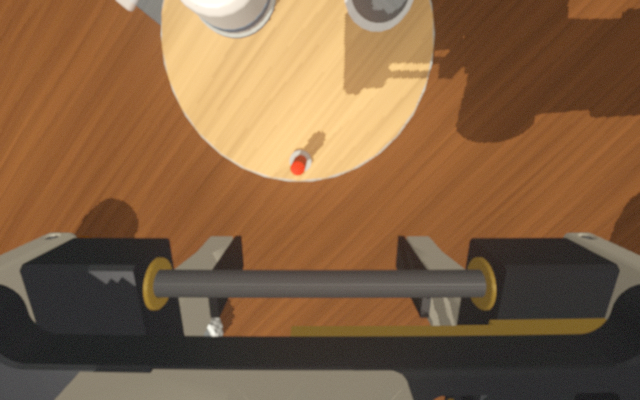

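The wrist view shows the post top centred near (298,167), the plate rim around it, nothing else near.

Run:
```python
from h import *
st();c=cam("wrist");im=viewer.snapshot("wrist")
m=red(im);v,u=np.nonzero(m);k=(u>280)&(u<315)&(v<185);print(pix2z(c,[[u[k].mean(),v[k].mean()]],.094))
# plate rim circle fit
h=cv2.cvtColor(im[:225],cv2.COLOR_RGB2HSV);m=((h[...,2]>170)&(h[...,0]<25)&(h[...,1]>60)).astype(np.uint8)
cs=max(cv2.findContours(m,0,cv2.CHAIN_APPROX_NONE)[0],key=cv2.contourArea)[:,0]
cs=cs[cs[:,1]>40];P=pix2z(c,cs.astype(float),.042)[:,:2]
from scipy.optimize import least_squares
f=least_squares(lambda q:np.hypot(*(P-q).T)-.15,[.583,-.002],loss="soft_l1",f_scale=.001)
print(f.x,np.median(abs(f.fun)),(abs(f.fun)<.003).mean())
```

```text
{'clock': 2.0, 'tool_pos': [0.469, 0.09, 0.249], 'orientation': [179.997, 0.012, -47.929], 'force': [0.037, 0.025, 0.181], 'moment': [0.137, 0.021, 0.005], 'opening': 0.088, 'gripper_force': 0.0, 'joint_pos': [34.545, 0.736, -21.149, -0.013, -68.119, 7.531]}
[[0.49960717 0.0892588  0.094     ]]
[ 0.58255526 -0.00097661] 0.0006610093632939684 0.8921348314606742
```

Run:
```python
from h import *
a=np.array([.47,.09,.25,-48.]);b=np.array([.499,.0905,.062,-48.])
rows(a,[np.r_[b[:3]+[0,0,.13],-48],(b+np.r_[b[:3]+[0,0,.13],-48])/2,b,b])
C=np.array([.5825,-.001]);d=b[:2]-C;r=np.hypot(*d);t0=np.degrees(np.arctan2(d[1],d[0]));print(r,t0)
P=lambda s:[*(C+r*np.array([np.cos(np.radians(t0+s)),np.sin(np.radians(t0+s))])),.062,-48+s*100/120]
for k in range(3):
    print();rows(P(40*k),[P(40*k+5*i) for i in range(1,9)])
print(P(120))
```

```text
[0.019, -0.0219, 0.058, 0, 0, np.float64(-0.0)]
[0.019, -0.0219, 0.123, 0, 0, np.float64(-0.0)]
[0.019, -0.0219, 0.188, 0, 0, np.float64(-0.0)]
[0.019, -0.0219, 0.188, 0, 0, np.float64(-0.0)]
0.12387291875143656 132.38258663673557

[0.0005, 0.0108, 0.0, 0, 0, np.float64(-0.073)]
[0.002, 0.0215, 0.0, 0, 0, np.float64(-0.145)]
[0.0044, 0.032, 0.0, 0, 0, np.float64(-0.218)]
[0.0078, 0.0423, 0.0, 0, 0, np.float64(-0.291)]
[0.012, 0.0523, 0.0, 0, 0, np.float64(-0.364)]
[0.017, 0.0618, 0.0, 0, 0, np.float64(-0.436)]
[0.0229, 0.0709, 0.0, 0, 0, np.float64(-0.509)]
[0.0295, 0.0794, 0.0, 0, 0, np.float64(-0.582)]

[0.0018, 0.0107, 0.0, 0, 0, np.float64(-0.073)]
[0.0045, 0.0211, 0.0, 0, 0, np.float64(-0.145)]
[0.0081, 0.0313, 0.0, 0, 0, np.float64(-0.218)]
[0.0126, 0.0411, 0.0, 0, 0, np.float64(-0.291)]
[0.0179, 0.0505, 0.0, 0, 0, np.float64(-0.364)]
[0.0241, 0.0594, 0.0, 0, 0, np.float64(-0.436)]
[0.031, 0.0678, 0.0, 0, 0, np.float64(-0.509)]
[0.0385, 0.0755, 0.0, 0, 0, np.float64(-0.582)]

[0.003, 0.0104, 0.0, 0, 0, np.float64(-0.073)]
[0.0069, 0.0205, 0.0, 0, 0, np.float64(-0.145)]
[0.0117, 0.0301, 0.0, 0, 0, np.float64(-0.218)]
[0.0173, 0.0394, 0.0, 0, 0, np.float64(-0.291)]
[0.0237, 0.0481, 0.0, 0, 0, np.float64(-0.364)]
[0.0308, 0.0562, 0.0, 0, 0, np.float64(-0.436)]
[0.0386, 0.0637, 0.0, 0, 0, np.float64(-0.509)]
[0.047, 0.0705, 0.0, 0, 0, np.float64(-0.582)]
[np.float64(0.5450086755537239), np.float64(-0.11906312121600064), 0.062, 52.0]
```

>>> {"op": "carry_out", "data": {
  "rows": [
    [0.019,-0.022,0.05,0,0,0],
    [0.019,-0.022,0.1,0,0,0],
    [0.019,-0.022,0.15,0,0,0],
    [0.019,-0.022,0.188,0,0,0],
    [0.019,-0.022,0.188,0,0,0]
  ]
}}

```text
clock: 2.68
tool_pos: [0.4966, 0.0907, 0.0593]
orientation: [179.7, 0.1, -47.8]
force: [0.2, 0.7, 0.9]
opening: 0.0877
gripper_force: 0.0
```

>>> {"op": "carry_out", "data": {
  "rows": [
    [0,0,0,0,0,0],
    [0,0,0,0,0,0],
    [0,0,0,0,0,0],
    [0,0,0,0,0,0],
    [0,0,0,0,0,0],
    [0,0,0,0,0,0],
    [0,0,0,0,0,0],
    [0,0,0,0,0,0]
  ],
  "grip": -1
}}

```text
clock: 3.68
tool_pos: [0.4988, 0.0907, 0.0615]
orientation: [-180.0, -0.0, -47.9]
force: [0.2, 0.8, 1.4]
opening: 0.0154
gripper_force: 30.0
```

Post gripped (15 mm opening). Turn the first 40°.

>>> {"op": "carry_out", "data": {
  "rows": [
    [0.0005,0.0108,0,0,0,-0.073],
    [0.002,0.0215,0,0,0,-0.145],
    [0.0044,0.032,0,0,0,-0.218],
    [0.0078,0.0423,0,0,0,-0.291],
    [0.012,0.0523,0,0,0,-0.364],
    [0.017,0.0618,0,0,0,-0.436],
    [0.0229,0.0709,0,0,0,-0.509],
    [0.0295,0.0794,0,0,0,-0.582]
  ]
}}

```text
clock: 4.68
tool_pos: [0.4595, 0.0167, 0.0616]
orientation: [-179.9, -0.0, -14.4]
force: [-2.2, 9.8, -0.2]
opening: 0.0152
gripper_force: 30.0
```

>>> {"op": "carry_out", "data": {
  "rows": [
    [0.0018,0.0107,0,0,0,-0.073],
    [0.0045,0.0211,0,0,0,-0.145],
    [0.0081,0.0313,0,0,0,-0.218],
    [0.0126,0.0411,0,0,0,-0.291],
    [0.0179,0.0505,0,0,0,-0.364],
    [0.0241,0.0594,0,0,0,-0.436],
    [0.031,0.0678,0,0,0,-0.509],
    [0.0385,0.0755,0,0,0,-0.582]
  ]
}}

```text
clock: 5.68
tool_pos: [0.4769, -0.068, 0.0615]
orientation: [180.0, 0.1, 18.9]
force: [-1.3, -2.6, 2.2]
opening: 0.0153
gripper_force: 30.0
```

>>> {"op": "carry_out", "data": {
  "rows": [
    [0.003,0.0104,0,0,0,-0.073],
    [0.0069,0.0205,0,0,0,-0.145],
    [0.0117,0.0301,0,0,0,-0.218],
    [0.0173,0.0394,0,0,0,-0.291],
    [0.0237,0.0481,0,0,0,-0.364],
    [0.0308,0.0562,0,0,0,-0.436],
    [0.0386,0.0637,0,0,0,-0.509],
    [0.047,0.0705,0,0,0,-0.582]
  ]
}}

```text
clock: 6.68
tool_pos: [0.5432, -0.1205, 0.0616]
orientation: [-179.9, 0.2, 52.2]
force: [-5.5, -5.2, 5.4]
opening: 0.0154
gripper_force: 30.0
```

>>> {"op": "carry_out", "data": {
  "rows": [
    [0,0,0,0,0,0],
    [0,0,0,0,0,0],
    [0,0,0,0,0,0],
    [0,0,0,0,0,0]
  ],
  "grip": 1
}}

```text
clock: 7.18
tool_pos: [0.5448, -0.1186, 0.0616]
orientation: [180.0, -0.0, 52.1]
force: [-0.1, -0.2, -0.7]
opening: 0.0499
gripper_force: 0.0
```

Run:
```python
from h import *
st();im=viewer.snapshot("scene");cv2.imwrite("pics/s2.png",im[...,::-1])
```

```text
{'clock': 7.175, 'tool_pos': [0.545, -0.119, 0.062], 'orientation': [180.0, -0.005, 52.097], 'force': [-0.14, -0.215, -0.705], 'moment': [-0.075, -0.078, 0.022], 'opening': 0.05, 'gripper_force': 0.0, 'joint_pos': [7.833, 19.003, -26.022, -0.004, -44.971, 134.267]}
```

View pics/s2.png

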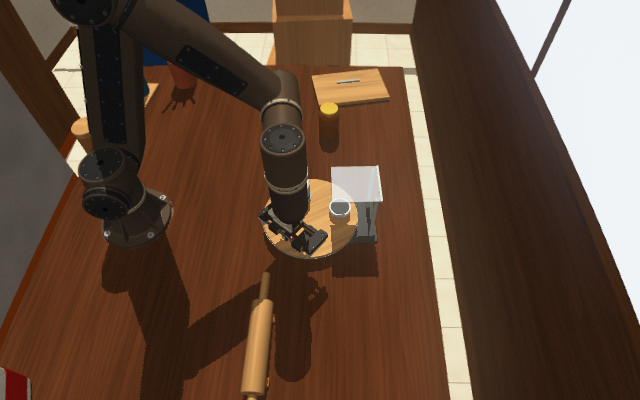

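The stand turned: the arm holds over the post near (300,225) and the low tin has moved to (340,208) by the guard. I'll lift and view the cap.

Run:
```python
from h import *
a=np.array([.545,-.119,.27,52.]);b=np.array([.522,.097,.27,-60]);n=12
T=[a+(b-a)*i/n for i in range(1,n+1)]
rows(a,T[:8]);print();rows(T[7],T[8:]);print(T[7])
```

```text
[0.013, -0.0126, -0.0, 0, 0, np.float64(0.163)]
[0.026, -0.0252, -0.0, 0, 0, np.float64(0.326)]
[0.039, -0.0378, -0.0, 0, 0, np.float64(0.489)]
[0.052, -0.0504, -0.0, 0, 0, np.float64(0.652)]
[0.065, -0.063, -0.0, 0, 0, np.float64(0.814)]
[0.078, -0.0756, -0.0, 0, 0, np.float64(0.977)]
[0.091, -0.0881, -0.0, 0, 0, np.float64(1.14)]
[0.104, -0.1007, -0.0, 0, 0, np.float64(1.303)]

[-0.0087, -0.0159, -0.0, 0, 0, np.float64(0.163)]
[-0.0174, -0.0317, -0.0, 0, 0, np.float64(0.326)]
[-0.0261, -0.0476, -0.0, 0, 0, np.float64(0.489)]
[-0.0348, -0.0635, -0.0, 0, 0, np.float64(0.652)]
[  0.52966667   0.025        0.27       -22.66666667]
```

>>> {"op": "carry_out", "data": {
  "rows": [
    [0,0,0,0,0,0],
    [0,0,-0.05,0,0,0],
    [0,0,-0.1,0,0,0],
    [0,0,-0.15,0,0,0],
    [0,0,-0.208,0,0,0]
  ]
}}

```text
clock: 7.85
tool_pos: [0.5442, -0.1188, 0.2709]
orientation: [-180.0, 0.0, 52.1]
force: [1.3, 0.1, -0.6]
opening: 0.0872
gripper_force: 0.0
```

>>> {"op": "carry_out", "data": {
  "rows": [
    [0.013,-0.0126,0,0,0,0.163],
    [0.026,-0.0252,0,0,0,0.326],
    [0.039,-0.0378,0,0,0,0.489],
    [0.052,-0.0504,0,0,0,0.652],
    [0.065,-0.063,0,0,0,0.814],
    [0.078,-0.0756,0,0,0,0.977],
    [0.091,-0.0881,0,0,0,1.14],
    [0.104,-0.1007,0,0,0,1.303]
  ]
}}

```text
clock: 8.85
tool_pos: [0.5291, 0.0257, 0.2696]
orientation: [-180.0, 0.0, -22.9]
force: [0.4, 0.2, -0.5]
opening: 0.0877
gripper_force: 0.0
```

>>> {"op": "carry_out", "data": {
  "rows": [
    [-0.0087,-0.0159,0,0,0,0.163],
    [-0.0174,-0.0317,0,0,0,0.326],
    [-0.0261,-0.0476,0,0,0,0.489],
    [-0.0348,-0.0635,0,0,0,0.652],
    [-0.0348,-0.0635,0,0,0,0.652],
    [-0.0348,-0.0635,0,0,0,0.652]
  ]
}}

```text
clock: 9.6
tool_pos: [0.5215, 0.0968, 0.2696]
orientation: [180.0, -0.0, -59.7]
force: [0.9, -0.4, -0.7]
opening: 0.0878
gripper_force: 0.0
```

Run:
```python
from h import *
st();c=cam("wrist");im=viewer.snapshot("wrist");cv2.imwrite("pics/w2.png",im[...,::-1])
print("expect cap",proj(c,[[.537,.071,.151]]))
m=blue(im).astype(np.uint8);n,l,s,ce=cv2.connectedComponentsWithStats(m);i=1+np.argmax(s[1:,4]);print(s[i],ce[i],pix2z(c,[ce[i]],.151))
```

```text
{'clock': 9.6, 'tool_pos': [0.521, 0.097, 0.27], 'orientation': [179.997, -0.001, -59.731], 'force': [0.877, -0.363, -0.69], 'moment': [0.016, -0.036, -0.004], 'opening': 0.088, 'gripper_force': 0.0, 'joint_pos': [31.719, 5.335, -13.566, 0.001, -71.102, -1.45]}
expect cap [[317.89415147 164.72712003]]
[ 288  131   58   59 2402] [316.39092423 158.82389675] [[0.54091239 0.06700885 0.151     ]]
```

View pics/w2.png

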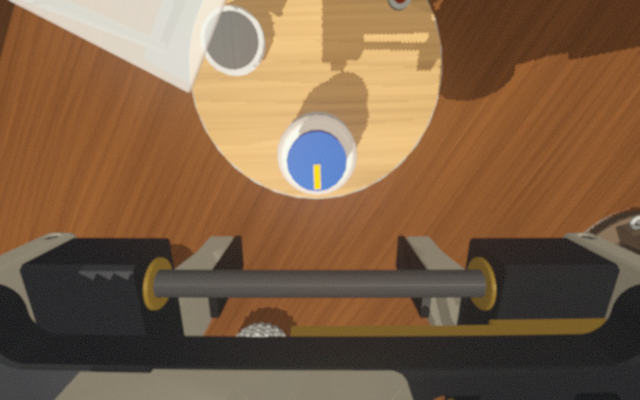

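Cap at (317,160), yellow mark pointing down the image (radially outward); stand is at its detent. Descend over it.

Run:
```python
from h import *
rows([.522,.097,.27,-60],[[.538,.07,.23,-60],[.538,.07,.123,-60]])
```

```text
[0.0314, -0.0004, 0.04, 0, 0, np.float64(-0.0)]
[0.0314, -0.0004, 0.147, 0, 0, np.float64(-0.0)]
```

>>> {"op": "carry_out", "data": {
  "rows": [
    [0.0314,0,0.02,0,0,0],
    [0.0314,0,0.06,0,0,0],
    [0.0314,0,0.1,0,0,0],
    [0.0314,0,0.13,0,0,0],
    [0.0314,0,0.147,0,0,0],
    [0.0314,0,0.147,0,0,0]
  ]
}}

```text
clock: 10.4
tool_pos: [0.5365, 0.0689, 0.1214]
orientation: [179.8, 0.0, -59.9]
force: [0.1, 1.8, 0.2]
opening: 0.0872
gripper_force: 0.0
```

>>> {"op": "carry_out", "data": {
  "rows": [
    [0,0,0,0,0,0],
    [0,0,0,0,0,0],
    [0,0,0,0,0,0],
    [0,0,0,0,0,0],
    [0,0,0,0,0,0],
    [0,0,0,0,0,0]
  ],
  "grip": -1
}}

```text
clock: 11.15
tool_pos: [0.5379, 0.0702, 0.1232]
orientation: [-179.9, -0.0, -59.9]
force: [-1.0, 2.3, 5.8]
opening: 0.0557
gripper_force: 30.0
```

```bash
python3 -c "
from h import *
st()"
```

```text
{'clock': 11.15, 'tool_pos': [0.538, 0.07, 0.123], 'orientation': [-179.922, -0.017, -59.897], 'force': [-0.975, 2.27, 5.754], 'moment': [0.471, 0.152, 0.022], 'opening': 0.056, 'gripper_force': 30.002, 'joint_pos': [28.151, 13.401, -24.187, 0.018, -52.333, 1.94]}
```

>>> {"op": "carry_out", "data": {
  "rows": [
    [0,0,0,0,0,-0.09],
    [0,0,0,0,0,-0.18],
    [0,0,0,0,0,-0.27],
    [0,0,0,0,0,-0.35],
    [0,0,0,0,0,-0.35]
  ]
}}

```text
clock: 11.78
tool_pos: [0.5379, 0.0701, 0.1233]
orientation: [-179.9, -0.0, -39.8]
force: [0.8, 0.8, 4.5]
opening: 0.0563
gripper_force: 30.0
```

Run:
```python
from h import *
st();c=cam("wrist");im=viewer.snapshot("wrist");cv2.imwrite("pics/w3.png",im[...,::-1])
```

```text
{'clock': 11.775, 'tool_pos': [0.538, 0.07, 0.123], 'orientation': [-179.933, -0.049, -39.779], 'force': [0.798, 0.774, 4.54], 'moment': [0.395, -0.155, 0.076], 'opening': 0.056, 'gripper_force': 30.001, 'joint_pos': [28.145, 13.401, -24.188, 0.025, -52.332, 22.06]}
```

View pics/w3.png

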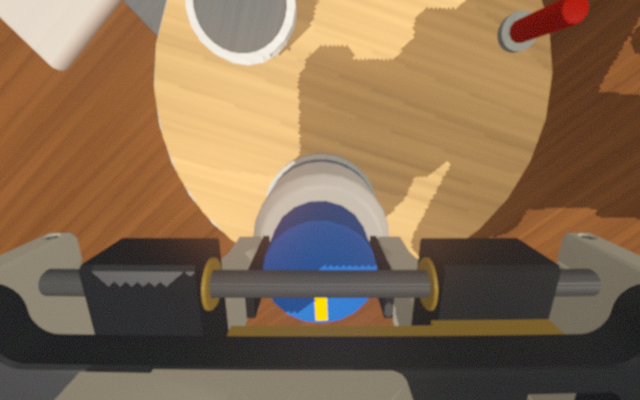

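The yellow mark (321,308) still points straight down in the tool view, so the cap followed the full 20° with almost no moment: anticlockwise loosens. Continue to about 92°.

>>> {"op": "carry_out", "data": {
  "rows": [
    [0,0,0,0,0,-0.16],
    [0,0,0,0,0,-0.32],
    [0,0,0,0,0,-0.48],
    [0,0,0,0,0,-0.64],
    [0,0,0,0,0,-0.8],
    [0,0,0,0,0,-0.96],
    [0,0,0,0,0,-1.12],
    [0,0,0,0,0,-1.26]
  ]
}}

```text
clock: 12.82
tool_pos: [0.5376, 0.0694, 0.1232]
orientation: [179.9, -0.0, 32.6]
force: [0.5, -3.4, 6.6]
opening: 0.0559
gripper_force: 30.0
```

Run:
```python
from h import *
st();c=cam("wrist");im=viewer.snapshot("wrist")
h=cv2.cvtColor(im,cv2.COLOR_RGB2HSV)[230:330,250:390];m=(abs(h[...,0].astype(int)-26)<6)&(h[...,1]>180)&(h[...,2]>150)
cs=cv2.connectedComponentsWithStats(m.astype(np.uint8));print(cs[2][1:],cs[3][1:]+[250,230])
```

```text
{'clock': 12.825, 'tool_pos': [0.538, 0.069, 0.123], 'orientation': [179.946, -0.015, 32.608], 'force': [0.454, -3.406, 6.627], 'moment': [-1.137, 0.043, -0.114], 'opening': 0.056, 'gripper_force': 29.998, 'joint_pos': [28.111, 13.397, -24.213, 0.067, -52.372, 94.456]}
[[ 66  69  10  20 189]] [[320.52380952 308.47619048]]
```

>>> {"op": "carry_out", "data": {
  "rows": [
    [0,0,-0.003,0,0,0],
    [0,0,-0.006,0,0,0],
    [0,0,-0.012,0,0,0]
  ]
}}

```text
clock: 13.25
tool_pos: [0.5368, 0.0689, 0.1337]
orientation: [180.0, 0.1, 32.2]
force: [2.9, -4.3, -4.6]
opening: 0.056
gripper_force: 30.0
```

>>> {"op": "carry_out", "data": {
  "rows": [
    [0,0,-0.01,0,0,0],
    [0,0,-0.023,0,0,0],
    [0,0,-0.038,0,0,0],
    [0,0,-0.054,0,0,0],
    [0,0,-0.068,0,0,0],
    [0,0,-0.078,0,0,0],
    [0,0,-0.078,0,0,0],
    [0,0,-0.078,0,0,0]
  ]
}}

```text
clock: 14.25
tool_pos: [0.5369, 0.0698, 0.2121]
orientation: [-180.0, 0.0, 32.3]
force: [-0.8, -0.7, -1.3]
opening: 0.056
gripper_force: 30.0
```

>>> {"op": "carry_out", "data": {
  "rows": [
    [0,0,0,0,0,0],
    [0,0,0,0,0,0],
    [0,0,0,0,0,0],
    [0,0,0,0,0,0]
  ]
}}

```text
clock: 14.75
tool_pos: [0.5373, 0.0699, 0.2125]
orientation: [-180.0, 0.0, 32.3]
force: [-0.2, 0.4, -1.1]
opening: 0.0559
gripper_force: 30.0
```

Run:
```python
from h import *
st();im=viewer.snapshot("wrist");s=viewer.snapshot("scene")
cv2.imwrite("pics/f.png",np.vstack([im,cv2.resize(s[130:280,220:460],(640,400))])[::1,:,::-1][:,:])
f=cv2.imread("pics/f.png");cv2.imwrite("pics/f.png",cv2.resize(f,(480,600)))
```

```text
{'clock': 14.75, 'tool_pos': [0.537, 0.07, 0.212], 'orientation': [-180.0, 0.008, 32.327], 'force': [-0.167, 0.434, -1.135], 'moment': [-0.046, -0.064, -0.012], 'opening': 0.056, 'gripper_force': 30.0, 'joint_pos': [28.143, 8.608, -17.374, 0.0, -64.026, 94.184]}
```

View pics/f.png

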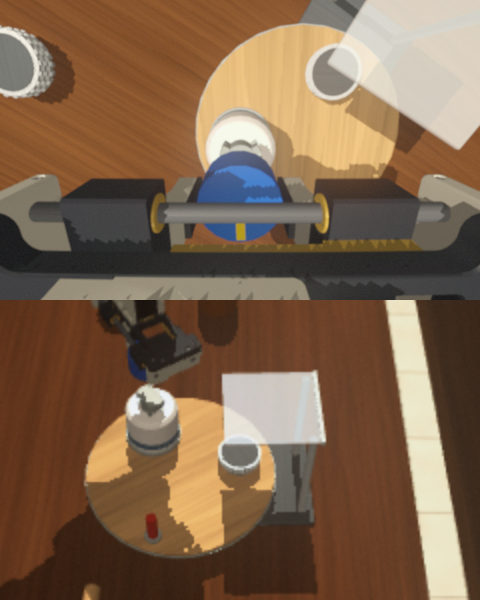

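The neck is bare at (150,400) and the cap is held upright in the fingers above it. I'll check the table angle from the post, then hand in.

Run:
```python
from h import *
from plant import workorder
s=viewer.snapshot("scene")[215:275,270:330];v,u=np.nonzero(red(s));c=cam("scene")
p=pix2z(c,[[u.mean()+270,v.mean()+215]],.08)[0];a=np.degrees(np.arctan2(p[1]+.001,p[0]-.5825))%360-132.3
print(len(u),p,a)
if abs(a-120)<5: print(workorder.close_job())
```

```text
50 [ 0.55066633 -0.12490232  0.08      ] 123.2909082951787
the job is handed in; nothing more can be done
None
```

The job is handed in: the stand measured about 123° round (second detent at 120°), the cap loosened anticlockwise, and the gripper holds it upright about 9 cm above the neck; the bystanders should be undisturbed, though I didn't re-measure them, and no verdict came back.

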